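# Hang the sanitiser bottle holder on the desk screen's twin studs

### The job

Pick up the empty steel bottle holder and hang it on the low desk screen: push its back plate over both stud heads at once until it is against the screen, then lower it until it hangs fully down and level on both studs, and let go and move clear. Work gently, by feel, keep hold of the holder until it hangs, and leave the things around it where they stand.

Things in the scene. Friction and masses are not known exactly. Their poses are not given: they have to be found in the camera images.
- holder: Empty sanitiser bottle holder, folded sheet steel, 0.2 to 0.4 kg, upright on the desk: a back plate with a keyhole at each side and an open square cup in front. Origin: middle of the plate's bottom edge, on its rear face; x points out of the front, y along the plate, z up. All sizes in mm. Plate 132 wide (y -66..66), 90 high, 4 thick (x 0..4). Hung, its bottom edge is 79.5 above the desk.
- slot_a (a point): Where the stud's axis lies in the slot of keyhole a when the holder hangs: holder frame (0, -46, 70.5), 3.5 below the slot's end, 16 above the window's middle.
- slot_b (a point): The same for keyhole b: holder frame (0, 46, 70.5).
- screen: Low grey desk screen with aluminium edges, fixed: 300 wide, 172 high, 20 thick, on two flat feet 12 high that reach 45 in front. Origin: on the desk below the middle of its front face; x points out of that face (x = 0), y along it, z up. Two steel studs stick straight out of the front, 92 apart, both 150 above the desk.
- screen_mid (a point): Screen's front face, mid-width, at stud height (150); axes as the screen. The stud pair is on one carrier clamped by eye in a channel: its middle is up to 18 left or right (y) of this point, and no reported pose shows it. Stud: shank 7 diameter, 7 long, then flat round head 14 diameter, 3 thick (x 7..10). Plate on the heads: its rear face stops at x = 10; heads through the windows: x = 0..3.
- bottle: White pump bottle, 58 in diameter, 166 high, standing on the desk; origin under its middle. Leave alone.
- pot: Open round steel pot, 80 in diameter at the rim, 75 high, standing on the desk; origin under its middle. Leave alone.
- carton: Small white carton 50 x 120 x 30 lying on the desk; origin under its middle. Leave alone.
- cup (a point): Middle of the holder's cup at rim height: holder frame (37, 0, 76). Cup x 4..70, y -33..33: 66 wide outside, two flat side walls 3 thick and 76 high, front wall 45 high, floor 4 thick. Good grip from above across the two side walls; nothing stands beside them above the desk, the plate is 33 behind this point.
- window_a (a point): Rear face of the holder's plate, middle of the keyhole window at y = -46: holder frame (0, -46, 54.5). The window is a hole 17 wide x 18 high right through (z 45.5..63.5). A slot 10 wide rises from its middle and ends at z = 74; its mouth is bevelled at 45 degrees, 17 wide at z = 63.5 to 10 wide at z = 67.
- window_b (a point): The same window of the other, equal keyhole at y = +46: holder frame (0, 46, 54.5).

How it is judged:
By the outcome, as a careful person would: the job done as asked, in the order asked, and still so for the second after the job is handed in, with the robot touching nothing.
It also fails if it takes over 70 s, if anything falls off the work surface, if the arm or the gripper's body presses on something with over 40 N, if the wrist force passes 120 N, or if a joint passes its speed limit or range.

### The arm

A 6-joint arm with a two-finger parallel gripper is mounted at the origin on the work surface. World frame = base frame: x ahead of the robot, y to its left, z up, the work surface at z = 0. Lengths are in m, angles in rad, forces in N, time in s.
With the tool pointing down it reaches from about 0.225 to 0.875 m from the base axis. Payload 3.4 kg.
Tool frame: the origin (TCP) lies between the finger pads; the fingertips stand 25 mm ahead of it and the grasp point (between the pads) lies 6 mm ahead of it (manip.tips_ahead is the distance from the TCP to the fingertips, in m); z points along the fingers, x is the direction in which the jaws open and shut, and the axes are right-handed (so a half turn about z gives the same grasp; the last joint's range is limited). The gripper opens to 85 mm and grips with 20 to 120 N. Pads are 22 mm wide; open, the fingers measure 114 mm over their backs; the gripper's body (76 mm by 85 mm) begins 54 mm behind the grasp point. The pads swing forward as they close: fully open they stand 13 mm farther back than shut.
Start: joints at [1.087, 0.276, 1.505, -0, 1.361, -0.121], TCP at [0.204, 0.538, 0.256] pointing down, gripper open.
Joint ranges: [-2.89, 2.89], [-0.75, 2.08], [0.22, 2.7], [-1.18, 4.32], [0.11, 2.71], [-2.7, 2.7]. Speed limits (rad/s): [2.57, 2.57, 3.14, 3.14, 3.14, 3.14].

### API

Orientations are given as a unit quaternion [w, x, y, z].
In Python, from rig import manip gives the robot as it stands. The module is installed in compiled form; this text tells all that it offers.
- The arm moves only by the tool send_rows, never from a script. Its argument "plan" is a list of rows, each an object with "linear": the shift along the tool's x, y, z in m, a list of three; "delta_rot": the turn, a rotation vector about the tool's x, y, z in degrees, a list of three; "fingers": the finger opening in m, from 0 to 0.0854. A call has 1 to 12 rows; each row shifts and turns the pose as measured when the row begins, along the tool's axes as they then stand; what a row does not reach is not made up. A row lasts 1/12 s, in which the tool goes at most 41.7 mm and 7.16 degrees, less where a joint would pass 70% of its speed; a pose out of reach is approached as far as the arm can. A call with a gripper value outside its range is refused whole. The fingers move at their own pace and stop on an object; "force" is the grip in N (left out, the last holds). Time passes only in rows, so rows that do not move let the fingers close. It gives the time, the measured TCP pose, the force and the opening at its end, in the units of the state.
- manip.get_state(): the state, without advancing time (a new reading comes with each control period).
- manip.get_image(name): name is "side" or "top" or "wrist"; returns the picture (384x512x3 uint8, red, green, blue); there is no depth.
- manip.camera_info(name): a dict with "K" (3x3 intrinsics, pixels), "dist" ([k1, k2, p1, p2, k3] as OpenCV has them; the pictures are not rectified), "rvec" (rotation vector, rad) and "tvec" (3), from world to camera coordinates, as OpenCV has them. Camera axes: x right, y down, z forward; pixel columns grow to the right and rows downward; lengths in m; the calibration is good to about 2 mm. A picture is of the moment at which its call begins: read the wrist's pose just before it. camera_info takes no time and is no camera call; for the wrist camera it gives the pose at the moment of the call.
- manip.sign_off(): hands the job in, once; it reports no verdict.
Trained networks look in the newest picture that a camera, given by its name, has taken for a name from the list of things; names that differ only in an ending like _2 or _b are one class to them, and where a whole thing is asked for, a point or a joint stands for the part that bears it (a point fixed in the world has none). Each returns a list of dicts, best first, with "p" (0 to 1); they miss things now and then, are a little off and sometimes report something else, mostly with a low value. They report only what shows in the picture. A call takes as long as a camera call.
- manip.find_in(thing, camera): "extent" ([left, top, right, bottom] in pixels, round what is visible of it).
- manip.masks_of(thing, camera): "pixels" (384x512 bool, what is visible of it) and "extent" ([left, top, right, bottom] in pixels, round what is visible of it).
The state is a dict: "clock": time; "qpos": joint angles; "qd": joint speeds; "effort": joint torques, N m; "position": TCP position; "ee_rot": TCP orientation; "contact_force": force on the tool from outside, world axes, zero at the start; "moment": the same for the moment, N m; "width": finger opening in m.
Only numpy, scipy, OpenCV 4.12 (cv2) and the standard library are available. Lean on these libraries where they do the work, as an engineer would, in place of code of your own. Each camera call takes 0.05 s, during which the arm holds its last target. There are 200 camera calls.

## Working session

There is one attempt and no reset: what is moved stays moved. The work goes in short steps, Python scripts to look and compute and a tool call to move; the robot and the scene stay as the last step left them, time stands still between calls to the robot, and variables do not carry over. Pictures are saved under pics/ and viewed, about 8 in all and at most 12, crops included, and the job is handed in when it is done.

Besides the shell and the picture viewer there is one more tool, called after "Request:" by a JSON object that holds its "fn" and its "kwargs". send_rows: Moves the arm, as the interface text tells. Its arguments: {"type":"object","properties":{"plan":{"type":"array","items":{"type":"object","properties":{"linear":{"type":"array","items":{"type":"number"}},"delta_rot":{"type":"array","items":{"type":"number"}},"fingers":{"type":"number"}}}},"force":{"type":"number"}},"required":["plan"]}

```bash
mkdir -p pics; cat > h.py <<'E'
import numpy as np, cv2
from rig import manip
def info(c):
    i=manip.camera_info(c); return np.array(i["K"],float),np.array(i["dist"],float),cv2.Rodrigues(np.array(i["rvec"],float))[0],np.array(i["tvec"],float)
def ray(c,uv,I=None):
    K,d,R,t=I or info(c); p=cv2.undistortPoints(np.array(uv,float).reshape(-1,1,2),K,d).reshape(-1,2)
    D=np.c_[p,np.ones(len(p))]@R; return -R.T@t,D
def at_z(c,uv,z,I=None):
    o,D=ray(c,uv,I); return o+D*((z-o[2])/D[:,2])[:,None]
def proj(c,P,I=None):
    K,d,R,t=I or info(c); return cv2.projectPoints(np.array(P,float).reshape(-1,3),cv2.Rodrigues(R)[0],t,K,d)[0].reshape(-1,2)
def save(c,n,im=None):
    im=manip.get_image(c) if im is None else im; cv2.imwrite(f"pics/{n}.png",im[:,:,::-1]); return im
E
python3 - <<'E'
from h import *
a=save("top","t0");b=save("side","s0")
cv2.imwrite("pics/ts.png",np.vstack([a,b])[:,:,::-1][::1])
for c in("top","side"):
    K,d,R,t=info(c);print(c,K[0,0],(-R.T@t).round(3),R[2].round(2))
    for n in("holder","screen","bottle","pot","carton","cup","window_a"):
        print(n,[(np.round(r["extent"]),round(r["p"],2)) for r in manip.find_in(n,c)[:3]])
s=manip.get_state();print(s)
E
```

```text
top 456.9530057576431 [0.39  0.091 1.304] [ 0.14 -0.   -0.99]
holder [(array([203., 169., 246., 212.]), 0.69)]
screen [(array([313., 176., 424., 260.]), 0.87)]
bottle [(array([244.,  96., 275., 125.]), 0.69)]
pot [(array([138., 248., 168., 279.]), 0.72)]
carton [(array([131., 120., 164., 161.]), 0.82)]
cup [(array([208., 167., 242., 210.]), 0.9), (array([136., 250., 166., 280.]), 0.42)]
window_a [(array([205., 167., 243., 213.]), 0.61)]
side 454.5397036172332 [0.481 0.981 0.699] [ 0.07 -0.84 -0.54]
holder [(array([229., 209., 283., 264.]), 0.59)]
screen [(array([252.,  99., 330., 198.]), 0.77)]
bottle [(array([151., 164., 184., 228.]), 0.6), (array([134., 294., 197., 346.]), 0.15)]
pot []
carton [(array([134., 297., 196., 346.]), 0.77)]
cup []
window_a [(array([230., 211., 280., 269.]), 0.88), (array([133., 295., 197., 346.]), 0.16)]
{'clock': 0.8, 'qpos': array([ 1.08700217e+00,  2.75861855e-01,  1.50488710e+00, -2.34834240e-05,
        1.36069795e+00, -1.21012188e-01]), 'qd': array([-0.00014392, -0.00039134, -0.00023415, -0.00203272,  0.00050574,
       -0.00149256]), 'effort': array([ 3.41532459e-04, -4.16593695e+01, -2.46092337e+01, -3.60276374e-05,
       -3.04656232e-04, -7.96419357e-06]), 'position': array([0.2040879 , 0.5375964 , 0.25635494]), 'ee_rot': array([-2.36759678e-05,  8.23064977e-01,  5.67947214e-01,  6.98728870e-05]), 'contact_force': array([0.47368073, 0.2591473 , 0.8107845 ]), 'moment': array([-0.03421331, -0.01358686,  0.00043993]), 'width': 0.08563561746203233}
```

View pics/t0.png

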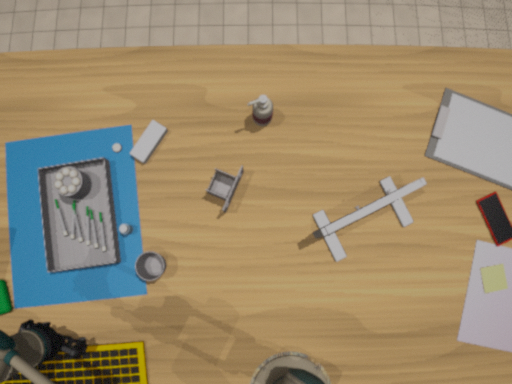

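View pics/s0.png

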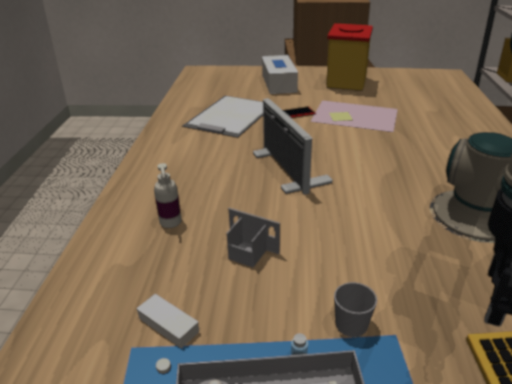

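```bash
python3 - <<'E'
from h import *
a=cv2.imread("pics/t0.png");b=cv2.imread("pics/s0.png")
L=cv2.INTER_CUBIC
A=cv2.resize(a[155:275,195:435],(800,400),interpolation=L)
B=cv2.resize(b[90:200,240:340],(400,440),interpolation=L)[:400,:]
B2=cv2.resize(b[195:280,210:300],(400,378),interpolation=L)
B2=cv2.copyMakeBorder(B2,0,22,0,0,0)
C=np.vstack([A,np.hstack([B,B2])]);cv2.imwrite("pics/c0.png",cv2.resize(C,(600,600)))
print("holder plate top ends",at_z("top",[(241,168),(221,214)],.09).round(3))
print("screen top ends",at_z("top",[(425,182),(322,235)],.172).round(3))
print("feet",at_z("top",[(319,212),(340,259),(386,180),(406,224)],.012).round(3))
for n,p,z in(("bottle",(262,105),.14),("pot",(150,265),.075),("carton",(149,142),.03)):print(n,at_z("top",[p],z).round(3))
E
```

```text
holder plate top ends [[0.619 0.13  0.09 ]
 [0.495 0.184 0.09 ]]
screen top ends [[ 0.565 -0.342  0.172]
 [ 0.434 -0.073  0.172]]
feet [[ 0.505 -0.089  0.012]
 [ 0.372 -0.145  0.012]
 [ 0.596 -0.287  0.012]
 [ 0.468 -0.34   0.012]]
bottle [[0.78  0.073 0.14 ]]
pot [[0.36  0.376 0.075]]
carton [[0.709 0.398 0.03 ]]
```

View pics/c0.png

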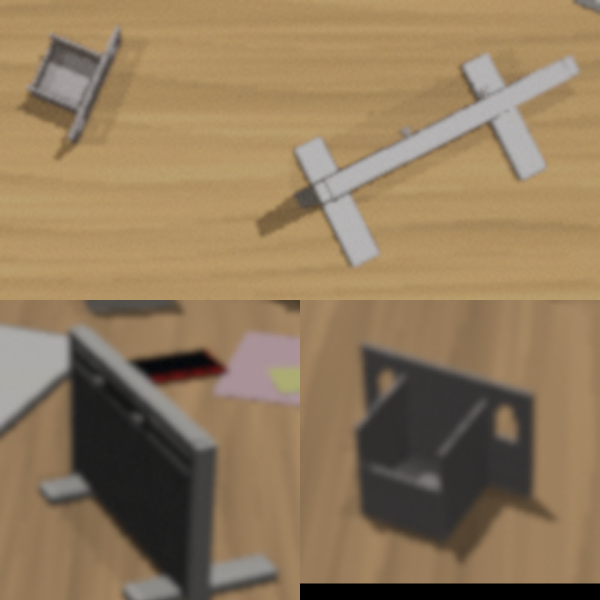

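Request:
{"fn": "send_rows", "kwargs": {"plan": [{"linear": [-0.015, 0.0375, 0], "fingers": 0.0854}, {"linear": [-0.015, 0.0375, 0]}, {"linear": [-0.015, 0.0375, 0]}, {"linear": [-0.015, 0.0375, 0]}, {"linear": [-0.015, 0.0375, 0]}, {"linear": [-0.015, 0.0375, 0]}, {"linear": [-0.015, 0.0375, 0]}, {"linear": [-0.015, 0.0375, 0]}, {"linear": [-0.015, 0.0375, 0]}, {"linear": [-0.015, 0.0375, 0]}, {"linear": [-0.015, 0.0375, 0]}, {"linear": [-0.015, 0.0375, 0]}]}}

```text
$.plan[0]: bad value
```

Request:
{"fn": "send_rows", "kwargs": {"plan": [{"delta_rot": [0, 0, 7.1]}, {"delta_rot": [0, 0, 7.1]}, {"delta_rot": [0, 0, 7.1]}, {"delta_rot": [0, 0, 7.1]}, {"delta_rot": [0, 0, 7.1]}, {"delta_rot": [0, 0, 7.1]}, {"delta_rot": [0, 0, 7.1]}, {"delta_rot": [0, 0, 7.1]}, {"delta_rot": [0, 0, 7.1]}, {"delta_rot": [0, 0, 7.1]}, {"delta_rot": [0, 0, 7.1]}, {"delta_rot": [0, 0, 7.1]}]}}

```text
$.plan[0]: bad value
```

Request:
{"fn": "send_rows", "kwargs": {"plan": [{"linear": [-0.015, 0.0375, 0], "delta_rot": [0, 0, 0], "fingers": 0.085}, {"linear": [-0.015, 0.0375, 0], "delta_rot": [0, 0, 0], "fingers": 0.085}, {"linear": [-0.015, 0.0375, 0], "delta_rot": [0, 0, 0], "fingers": 0.085}, {"linear": [-0.015, 0.0375, 0], "delta_rot": [0, 0, 0], "fingers": 0.085}, {"linear": [-0.015, 0.0375, 0], "delta_rot": [0, 0, 0], "fingers": 0.085}, {"linear": [-0.015, 0.0375, 0], "delta_rot": [0, 0, 0], "fingers": 0.085}, {"linear": [-0.015, 0.0375, 0], "delta_rot": [0, 0, 0], "fingers": 0.085}, {"linear": [-0.015, 0.0375, 0], "delta_rot": [0, 0, 0], "fingers": 0.085}, {"linear": [-0.015, 0.0375, 0], "delta_rot": [0, 0, 0], "fingers": 0.085}, {"linear": [-0.015, 0.0375, 0], "delta_rot": [0, 0, 0], "fingers": 0.085}, {"linear": [-0.015, 0.0375, 0], "delta_rot": [0, 0, 0], "fingers": 0.085}, {"linear": [-0.015, 0.0375, 0], "delta_rot": [0, 0, 0], "fingers": 0.085}]}}

```text
clock: 1.8
position: [0.5685, 0.2077, 0.2555]
ee_rot: [-0.003, 0.818, 0.575, 0.003]
contact_force: [0.6, 1.2, -0.1]
width: 0.0848
```

Request:
{"fn": "send_rows", "kwargs": {"plan": [{"linear": [0, 0, 0], "delta_rot": [0, 0, 7.1], "fingers": 0.085}, {"linear": [0, 0, 0], "delta_rot": [0, 0, 7.1], "fingers": 0.085}, {"linear": [0, 0, 0], "delta_rot": [0, 0, 7.1], "fingers": 0.085}, {"linear": [0, 0, 0], "delta_rot": [0, 0, 7.1], "fingers": 0.085}, {"linear": [0, 0, 0], "delta_rot": [0, 0, 7.1], "fingers": 0.085}, {"linear": [0, 0, 0], "delta_rot": [0, 0, 7.1], "fingers": 0.085}, {"linear": [0, 0, 0], "delta_rot": [0, 0, 7.1], "fingers": 0.085}, {"linear": [0, 0, 0], "delta_rot": [0, 0, 7.1], "fingers": 0.085}, {"linear": [0, 0, 0], "delta_rot": [0, 0, 7.1], "fingers": 0.085}, {"linear": [0, 0, 0], "delta_rot": [0, 0, 7.1], "fingers": 0.085}, {"linear": [0, 0, 0], "delta_rot": [0, 0, 7.1], "fingers": 0.085}, {"linear": [0, 0, 0], "delta_rot": [0, 0, 7.1], "fingers": 0.085}]}}

```text
clock: 2.8
position: [0.5787, 0.1967, 0.2534]
ee_rot: [-0.002, 0.99, -0.14, 0.002]
contact_force: [-0.3, -0.2, -0.6]
width: 0.0851
```

```bash
python3 - <<'E'
from h import *
from scipy.spatial.transform import Rotation as Ro
s=manip.get_state();q=s["ee_rot"];R=Ro.from_quat(q[[1,2,3,0]]).as_matrix()
print(s["clock"],s["position"],R.round(3),s["width"],s["contact_force"])
im=save("wrist","w0")
K,d,Rc,t=info("wrist");print(K[0],(-Rc.T@t).round(3),Rc.round(2))
for n in("holder","cup","window_a"):
  print(n,[(np.round(r["extent"]),round(r["p"],2)) for r in manip.find_in(n,"wrist")[:3]])
E
```

```text
2.8 [0.57868187 0.1967282  0.2533665 ] [[ 0.961 -0.277  0.004]
 [-0.277 -0.961  0.004]
 [ 0.003 -0.005 -1.   ]] 0.08511892390220623 [-0.32717063 -0.20793347 -0.6072828 ]
[273.49537307   0.         254.53019601] [0.598 0.259 0.372] [[ 0.96 -0.28  0.  ]
 [-0.27 -0.93  0.26]
 [-0.07 -0.25 -0.97]]
holder [(array([194., 150., 314., 230.]), 0.8)]
cup [(array([196., 148., 312., 229.]), 0.93), (array([325.,   3., 363.,  11.]), 0.52)]
window_a [(array([194., 149., 313., 228.]), 0.85)]
```

View pics/w0.png

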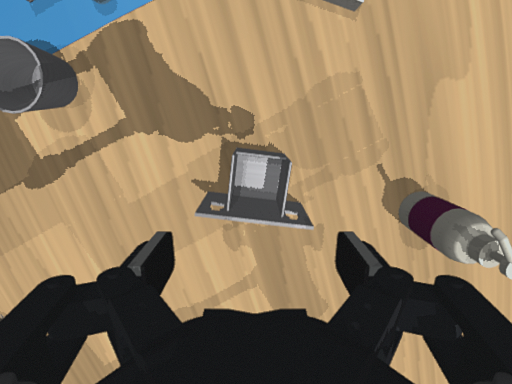

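```bash
python3 - <<'E'
from h import *
I=info("wrist")
P=at_z("wrist",[(196,213.5),(313,226.5)],.09,I)
d=P[1]-P[0];print(P.round(4),np.linalg.norm(d),np.degrees(np.arctan2(d[1],d[0])))
W=at_z("wrist",[(234,152),(291,159)],.076,I);e=W[1]-W[0];print(W.round(4),np.linalg.norm(e),np.degrees(np.arctan2(e[1],e[0])))
u=d/np.linalg.norm(d);n=np.array([-u[1],u[0],0]);m=P.mean(0)
print("cup ctr from plate",m+n*37, (W.mean(0)-m)@n,(W.mean(0)-m)@u)
a=cv2.imread("pics/w0.png")[135:240,180:325];cv2.imwrite("pics/c1.png",cv2.resize(a,None,fx=5,fy=5,interpolation=cv2.INTER_CUBIC))
E
```

```text
[[0.5088 0.1781 0.09  ]
 [0.6291 0.1286 0.09  ]] 0.13004369787775627 -22.36343980163816
[[0.5667 0.2299 0.076 ]
 [0.6244 0.206  0.076 ]] 0.06242967718289511 -22.54423223256445
cup ctr from plate [14.64669837 34.37055733  0.09      ] 0.06983975900293493 4.931808608340816e-05
```

View pics/c1.png

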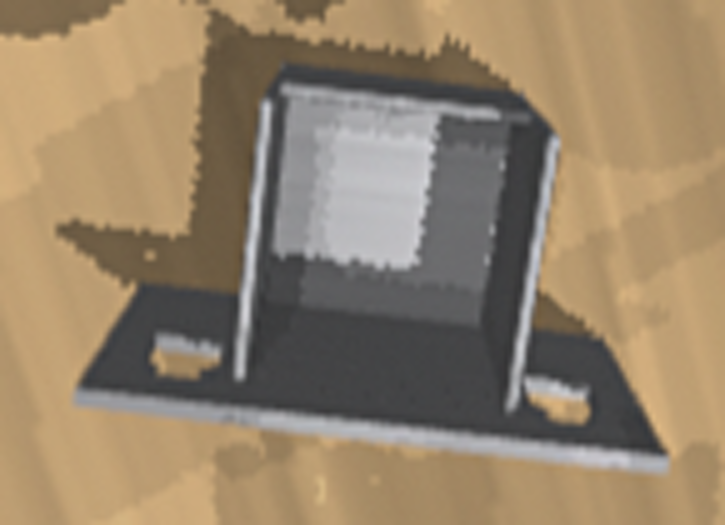

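Request:
{"fn": "send_rows", "kwargs": {"plan": [{"linear": [0.0065, 0.008, 0.01], "delta_rot": [-0.3, -0.2, 6.4], "fingers": 0.085}, {"linear": [0, 0, 0], "delta_rot": [0, 0, 0], "fingers": 0.085}, {"linear": [0, 0, 0.03], "delta_rot": [0, 0, 0], "fingers": 0.085}, {"linear": [0, 0, 0.03], "delta_rot": [0, 0, 0], "fingers": 0.085}, {"linear": [0, 0, 0.03], "delta_rot": [0, 0, 0], "fingers": 0.085}, {"linear": [0, 0, 0], "delta_rot": [0, 0, 0], "fingers": 0.085}]}}

```text
clock: 3.5
position: [0.5854, 0.189, 0.1549]
ee_rot: [-0.003, 0.983, -0.181, 0.004]
contact_force: [-1.8, -0.2, -1.1]
width: 0.0852
```

```bash
cat >> h.py <<'E'
from scipy.spatial.transform import Rotation as Ro
def st():
    s=manip.get_state();R=Ro.from_quat(s["ee_rot"][[1,2,3,0]]).as_matrix()
    print(round(s["clock"],2),s["position"].round(4),"R",R.round(4).tolist(),"yaw",np.degrees(np.arctan2(R[1,0],R[0,0])).round(2),"w",s["width"].round(4),"F",s["contact_force"].round(2),"M",s["moment"].round(3));return s["position"],R
E
python3 - <<'E'
from h import *
p,R=st()
save("wrist","w1")
E
```

```text
Traceback (most recent call last):
  File "h.py", line 17, in st
    print(round(s["clock"],2),s["position"].round(4),"R",R.round(4).tolist(),"yaw",np.degrees(np.arctan2(R[1,0],R[0,0])).round(2),"w",s["width"].round(4),"F",s["contact_force"].round(2),"M",s["moment"].round(3));return s["position"],R
                                                                                                                                      ^^^^^^^^^^^^^^^^
AttributeError: 'float' object has no attribute 'round'
```

```bash
sed -i 's/s\["width"\].round(4)/round(s["width"],4)/' h.py
python3 - <<'E'
from h import *
p,R=st()
save("wrist","w1")
g=np.array([.5825,.187,.064])
print("shift",(R.T@(g-p)).round(4),"down in tool",(R.T@[0,0,-1]).round(4))
E
```

```text
3.5 [0.5854 0.189  0.1549] R [[0.9342, -0.3566, 0.0083], [-0.3567, -0.9342, 0.0042], [0.0063, -0.0069, -1.0]] yaw -20.9 w 0.0852 F [-1.76 -0.17 -1.07] M [-0.026  0.08   0.013]
shift [-0.0026  0.0035  0.0909] down in tool [-0.0063  0.0069  1.    ]
```

View pics/w1.png

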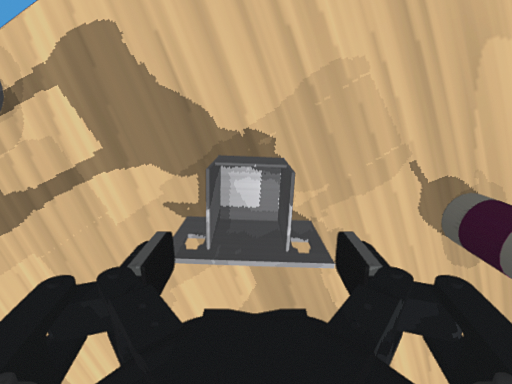

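Request:
{"fn": "send_rows", "kwargs": {"plan": [{"linear": [-0.0025, 0.0035, 0], "delta_rot": [-0.4, -0.35, 1.6], "fingers": 0.085}, {"linear": [0, 0, 0], "delta_rot": [0, 0, 0], "fingers": 0.085}, {"linear": [0, 0, 0.03], "delta_rot": [0, 0, 0], "fingers": 0.085}, {"linear": [0, 0, 0.03], "delta_rot": [0, 0, 0], "fingers": 0.085}, {"linear": [0, 0, 0.02], "delta_rot": [0, 0, 0], "fingers": 0.085}, {"linear": [0, 0, 0.008], "delta_rot": [0, 0, 0], "fingers": 0.085}, {"linear": [0, 0, 0], "delta_rot": [0, 0, 0], "fingers": 0.085}]}}

```text
clock: 4.13
position: [0.596, 0.1905, 0.0914]
ee_rot: [-0.007, 0.981, -0.193, 0.017]
contact_force: [1.0, -0.5, 0.3]
width: 0.0853
```

```bash

python3 - <<'E'
from h import *
p,R=st()
save("wrist","w2")
g=np.array([.5825,.187,.064])
print("shift",(R.T@(g-p)).round(4),"down in tool",(R.T@[0,0,-1]).round(4))
E
```

```text
4.13 [0.596  0.1905 0.0914] R [[0.9253, -0.3777, 0.0356], [-0.3782, -0.9257, 0.0083], [0.0299, -0.0211, -0.9993]] yaw -22.23 w 0.0853 F [ 1.   -0.45  0.29] M [ 0.    -0.035 -0.035]
shift [-0.012   0.0089  0.0269] down in tool [-0.0299  0.0211  0.9993]
```

View pics/w2.png

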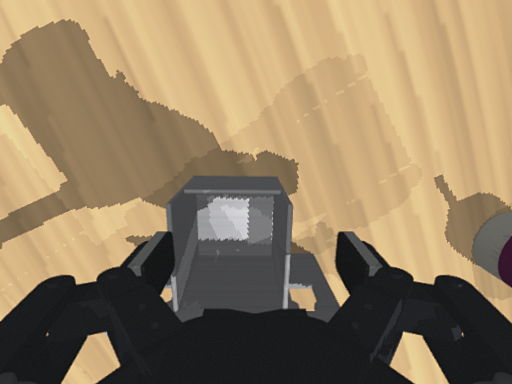

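Request:
{"fn": "send_rows", "kwargs": {"plan": [{"linear": [-0.006, 0.0045, 0], "delta_rot": [-0.6, -0.9, 0.2], "fingers": 0.085}, {"linear": [-0.006, 0.0045, 0], "delta_rot": [-0.6, -0.8, 0.2], "fingers": 0.085}, {"linear": [0, 0, 0], "delta_rot": [0, 0, 0], "fingers": 0.085}, {"linear": [0, 0, 0], "delta_rot": [0, 0, 0], "fingers": 0.085}]}}

```text
clock: 4.52
position: [0.5843, 0.1874, 0.0973]
ee_rot: [-0.002, 0.981, -0.196, 0.004]
contact_force: [0.7, -0.5, 0.4]
width: 0.085
```

```bash

python3 - <<'E'
from h import *
p,R=st()
print(manip.get_state()["qpos"])
g=np.array([.5825,.187,.064])
print("shift",(R.T@(g-p)).round(4),"down in tool",(R.T@[0,0,-1]).round(4))
E
```

```text
4.52 [0.5843 0.1874 0.0973] R [[0.9233, -0.3839, 0.0087], [-0.3839, -0.9234, 0.0019], [0.0073, -0.0051, -1.0]] yaw -22.58 w 0.085 F [ 0.68 -0.51  0.35] M [ 0.025 -0.002  0.004]
[1.96974947e-01 4.52018103e-01 1.65328541e+00 1.66309469e-04
 1.02741925e+00 5.90897552e-01]
shift [-0.0017  0.0012  0.0333] down in tool [-0.0073  0.0051  1.    ]
```

Request:
{"fn": "send_rows", "kwargs": {"plan": [{"linear": [-0.0017, 0.0012, 0], "delta_rot": [-0.3, -0.4, 0], "fingers": 0.085}, {"linear": [0, 0, 0.006], "delta_rot": [0, 0, 0], "fingers": 0.085}, {"linear": [0, 0, 0.006], "delta_rot": [0, 0, 0], "fingers": 0.085}, {"linear": [0, 0, 0.006], "delta_rot": [0, 0, 0], "fingers": 0.085}, {"linear": [0, 0, 0.006], "delta_rot": [0, 0, 0], "fingers": 0.085}, {"linear": [0, 0, 0.006], "delta_rot": [0, 0, 0], "fingers": 0.085}, {"linear": [0, 0, 0], "delta_rot": [0, 0, 0], "fingers": 0.085}]}}

```text
clock: 5.1
position: [0.5815, 0.1868, 0.0629]
ee_rot: [0.001, 0.981, -0.196, -0.001]
contact_force: [0.0, -0.2, 0.0]
width: 0.085
```

```bash

python3 - <<'E'
from h import *
p,R=st()
print(manip.get_state()["qpos"])
g=np.array([.5825,.187,.064])
print("shift",(R.T@(g-p)).round(4),"down in tool",(R.T@[0,0,-1]).round(4))
E
```

```text
5.1 [0.5815 0.1868 0.0629] R [[0.9235, -0.3837, -0.0027], [-0.3837, -0.9235, -0.0009], [-0.0022, 0.0019, -1.0]] yaw -22.56 w 0.085 F [ 0.05 -0.19  0.04] M [-0.038  0.025 -0.021]
[ 1.97119812e-01  4.90157674e-01  1.68801010e+00 -4.46616359e-04
  9.66283277e-01  5.91125395e-01]
shift [ 0.0009 -0.0006 -0.0011] down in tool [ 0.0022 -0.0019  1.    ]
```

Request:
{"fn": "send_rows", "kwargs": {"force": 50, "plan": [{"linear": [0, 0, 0], "delta_rot": [0.1, 0.1, 0], "fingers": 0.055}, {"linear": [0, 0, 0], "delta_rot": [0, 0, 0], "fingers": 0.055}, {"linear": [0, 0, 0], "delta_rot": [0, 0, 0], "fingers": 0.055}, {"linear": [0, 0, 0], "delta_rot": [0, 0, 0], "fingers": 0.055}, {"linear": [0, 0, 0], "delta_rot": [0, 0, 0], "fingers": 0.055}, {"linear": [0, 0, 0], "delta_rot": [0, 0, 0], "fingers": 0.055}]}}

```text
clock: 5.6
position: [0.5809, 0.1868, 0.0619]
ee_rot: [0.0, 0.981, -0.196, -0.001]
contact_force: [0.3, 0.4, -2.1]
width: 0.0654
```

```bash

python3 - <<'E'
from h import *
p,R=st()
print("down in tool",(R.T@[0,0,-1]).round(4))
E
```

```text
5.6 [0.5809 0.1868 0.0619] R [[0.9234, -0.3839, -0.0024], [-0.3839, -0.9234, 0.0001], [-0.0023, 0.0009, -1.0]] yaw -22.58 w 0.0654 F [ 0.3   0.38 -2.13] M [ 0.035 -0.002 -0.041]
down in tool [ 2.3e-03 -9.0e-04  1.0e+00]
```

Request:
{"fn": "send_rows", "kwargs": {"plan": [{"linear": [0, 0, -0.01], "delta_rot": [0, 0, 0], "fingers": 0.055}, {"linear": [0, 0, -0.02], "delta_rot": [0, 0, 0], "fingers": 0.055}, {"linear": [0, 0, -0.025], "delta_rot": [0, 0, 0], "fingers": 0.055}, {"linear": [0, 0, -0.025], "delta_rot": [0, 0, 0], "fingers": 0.055}, {"linear": [0, 0, -0.025], "delta_rot": [0, 0, 0], "fingers": 0.055}, {"linear": [0, 0, -0.025], "delta_rot": [0, 0, 0], "fingers": 0.055}, {"linear": [0, 0, -0.025], "delta_rot": [0, 0, 0], "fingers": 0.055}, {"linear": [0, 0, -0.025], "delta_rot": [0, 0, 0], "fingers": 0.055}, {"linear": [0, 0, -0.025], "delta_rot": [0, 0, 0], "fingers": 0.055}, {"linear": [0, 0, -0.025], "delta_rot": [0, 0, 0], "fingers": 0.055}, {"linear": [0, 0, 0], "delta_rot": [0, 0, 0], "fingers": 0.055}]}}

```text
clock: 6.52
position: [0.5765, 0.1858, 0.3021]
ee_rot: [0.003, 0.981, -0.196, -0.008]
contact_force: [1.5, -0.9, -2.4]
width: 0.0651
```

```bash

python3 - <<'E'
from h import *
p,R=st()
S=at_z("top",[(357.8,207.8),(388.2,190.2)],.15);E=at_z("top",[(425,182),(322,235)],.172)
m=S.mean(0);d=E[0]-E[1];u=d/np.linalg.norm(d);n=np.array([-u[1],u[0],0])
print(S.round(4),"sep",np.linalg.norm(S[1]-S[0]),"yaw",np.degrees(np.arctan2(n[1],n[0])))
em=E.mean(0);print("stud mid from screen mid along",(m-em)@u,"front",(m-em)@n)
f=em+n*.01; g=f+u*((m-em)@u)-n*.06; g[2]=.29
print("goal view",g.round(4),"shift",(R.T@(g-p)).round(4))
print("down in tool",(R.T@[0,0,-1]).round(4))
E
```

```text
6.52 [0.5765 0.1858 0.3021] R [[0.9233, -0.3838, -0.0162], [-0.3839, -0.9234, -0.0026], [-0.014, 0.0086, -0.9999]] yaw -22.58 w 0.0651 F [ 1.46 -0.89 -2.36] M [ 0.054 -0.161 -0.062]
[[ 0.5029 -0.1696  0.15  ]
 [ 0.5477 -0.2508  0.15  ]] sep 0.09278285691346576 yaw 26.005033563846453
stud mid from screen mid along 0.013984433459944863 front 0.02189541484973636
goal view [ 0.4607 -0.2417  0.29  ] shift [0.0574 0.4391 0.015 ]
down in tool [ 0.014  -0.0086  0.9999]
```

Request:
{"fn": "send_rows", "kwargs": {"plan": [{"linear": [0.005, 0.036, 0], "delta_rot": [0.5, 0.8, 0], "fingers": 0.055}, {"linear": [0.005, 0.036, 0], "delta_rot": [0, 0, 0], "fingers": 0.055}, {"linear": [0.005, 0.036, 0], "delta_rot": [0, 0, 0], "fingers": 0.055}, {"linear": [0.005, 0.036, 0], "delta_rot": [0, 0, 0], "fingers": 0.055}, {"linear": [0.005, 0.036, 0], "delta_rot": [0, 0, 0], "fingers": 0.055}, {"linear": [0.005, 0.036, 0], "delta_rot": [0, 0, 0], "fingers": 0.055}, {"linear": [0.005, 0.036, 0], "delta_rot": [0, 0, 0], "fingers": 0.055}, {"linear": [0.005, 0.036, 0], "delta_rot": [0, 0, 0], "fingers": 0.055}, {"linear": [0.005, 0.036, 0], "delta_rot": [0, 0, 0], "fingers": 0.055}, {"linear": [0.005, 0.036, 0], "delta_rot": [0, 0, 0], "fingers": 0.055}, {"linear": [0.005, 0.036, 0], "delta_rot": [0, 0, 0], "fingers": 0.055}, {"linear": [0, 0, 0], "delta_rot": [0, 0, 0], "fingers": 0.055}]}}

```text
clock: 7.52
position: [0.4632, -0.2119, 0.2855]
ee_rot: [-0.002, 0.982, -0.191, -0.009]
contact_force: [1.3, 0.8, -2.7]
width: 0.0652
```

Request:
{"fn": "send_rows", "kwargs": {"plan": [{"linear": [0, 0, 0], "delta_rot": [0, 0, 6], "fingers": 0.055}, {"linear": [0, 0, 0], "delta_rot": [0, 0, 6], "fingers": 0.055}, {"linear": [0, 0, 0], "delta_rot": [0, 0, 6], "fingers": 0.055}, {"linear": [0, 0, 0], "delta_rot": [0, 0, 6], "fingers": 0.055}, {"linear": [0, 0, 0], "delta_rot": [0, 0, 6], "fingers": 0.055}, {"linear": [0, 0, 0], "delta_rot": [0, 0, 6], "fingers": 0.055}, {"linear": [0, 0, 0], "delta_rot": [0, 0, 5], "fingers": 0.055}, {"linear": [0, 0, 0], "delta_rot": [0, 0, 0], "fingers": 0.055}]}}

```text
clock: 8.18
position: [0.4546, -0.2108, 0.2731]
ee_rot: [0.001, 0.84, -0.542, -0.02]
contact_force: [0.1, -0.6, -4.6]
width: 0.0654
```

```bash

python3 - <<'E'
from h import *
p,R=st()
g=np.array([.4607,-.2417,.29])
print("shift",(R.T@(g-p)).round(4),"down in tool",(R.T@[0,0,-1]).round(4))
E
```

```text
8.18 [ 0.4546 -0.2108  0.2731] R [[0.4121, -0.9105, -0.0353], [-0.9106, -0.4129, 0.0196], [-0.0325, 0.0241, -0.9992]] yaw -65.65 w 0.0654 F [ 0.15 -0.57 -4.61] M [ 0.013 -0.075 -0.022]
shift [ 0.0301  0.0076 -0.0177] down in tool [ 0.0325 -0.0241  0.9992]
```

Request:
{"fn": "send_rows", "kwargs": {"plan": [{"linear": [0, 0, -0.01], "delta_rot": [0.7, 0.9, -0.8], "fingers": 0.055}, {"linear": [0, 0, -0.005], "delta_rot": [0.7, 0.9, -0.8], "fingers": 0.055}, {"linear": [0.01, 0.004, 0], "delta_rot": [0, 0, 0], "fingers": 0.055}, {"linear": [0.01, 0.004, 0], "delta_rot": [0, 0, 0], "fingers": 0.055}, {"linear": [0.01, 0, 0], "delta_rot": [0, 0, 0], "fingers": 0.055}, {"linear": [0, 0, 0], "delta_rot": [0, 0, 0], "fingers": 0.055}, {"linear": [0, 0, 0], "delta_rot": [0, 0, 0], "fingers": 0.055}]}}

```text
clock: 8.77
position: [0.4604, -0.2437, 0.288]
ee_rot: [-0.001, 0.851, -0.525, 0.001]
contact_force: [0.3, 0.5, -4.4]
width: 0.0656
```

```bash

python3 - <<'E'
from h import *
p,R=st()
print("down in tool",(R.T@[0,0,-1]).round(4))
im=save("wrist","w3")
I=info("wrist");np.save("w3.npy",np.array(list(I),dtype=object),allow_pickle=True)
print("predicted studs",proj("wrist",[[.5029,-.1696,.15],[.5477,-.2508,.15]],I))
cv2.imwrite("pics/w3b.png",cv2.resize(im[:,:,::-1],(800,600),interpolation=cv2.INTER_CUBIC))
E
```

```text
8.77 [ 0.4604 -0.2437  0.288 ] R [[0.4483, -0.8939, 0.0017], [-0.8939, -0.4483, 0.0002], [0.0006, -0.0016, -1.0]] yaw -63.36 w 0.0656 F [ 0.31  0.48 -4.35] M [ 0.056 -0.01   0.005]
down in tool [-6.0e-04  1.6e-03  1.0e+00]
predicted studs [[200.36395377 111.43215867]
 [302.73465726 107.32698134]]
```

View pics/w3b.png

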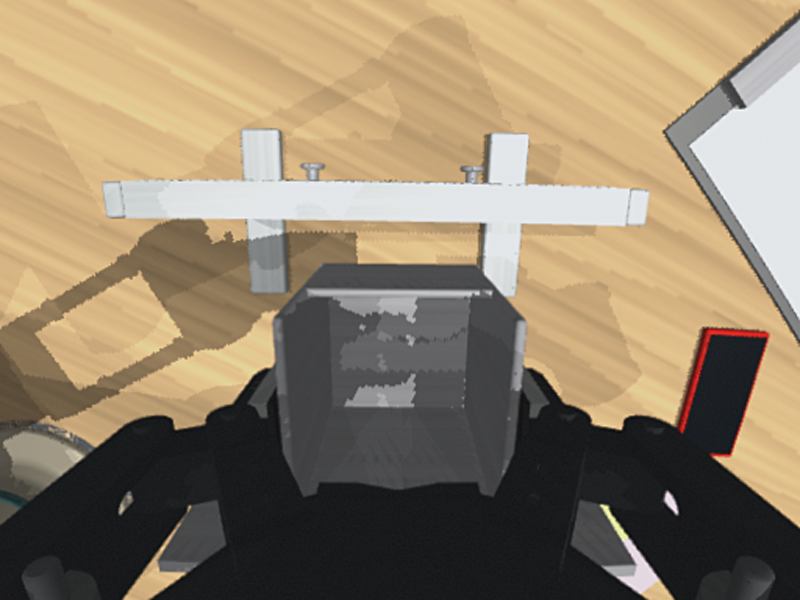

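```bash

python3 - <<'E'
import cv2,numpy as np
a=cv2.imread("pics/w3.png")
A=a[98:144,60:240];B=a[98:144,240:420]
cv2.imwrite("pics/c3.png",cv2.resize(np.vstack([A,B]),None,fx=4.4,fy=4.4,interpolation=cv2.INTER_CUBIC))
E
```

```text
(no output)
```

View pics/c3.png

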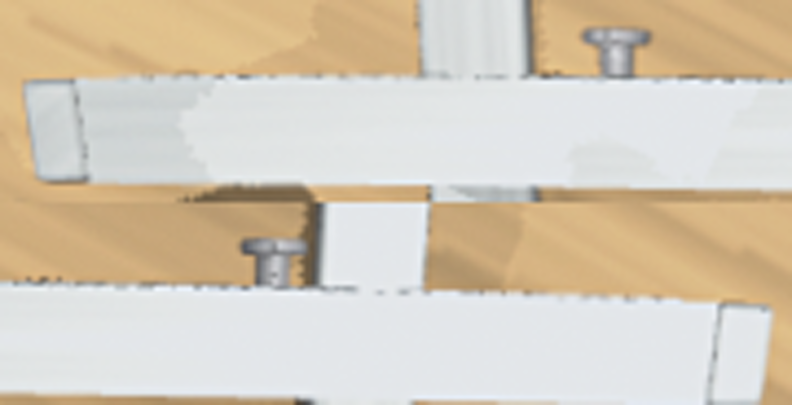

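```bash

python3 - <<'E'
from h import *
I=info("wrist");p,R=st()
S=at_z("wrist",[(199.7,105.9),(301.7,107.4)],.152,I)
F=at_z("wrist",[(65,115.9),(414.5,121.5)],.172,I);B=at_z("wrist",[(69.5,138.9),(411.8,142.9)],.172,I)
def an(a,b): d=b-a;return np.degrees(np.arctan2(d[1],d[0])),np.linalg.norm(d)
print("cam",(-I[2].T@I[3]).round(4),"studs",S.round(4),an(*S),"front",F.round(4),an(*F),"back",an(*B))
for c,uv,z in (("side",[(285.7,129.3),(272.3,116)],.15),):
    print("side studs proj of S",proj(c,S),"seen",uv)
print("top proj",proj("top",S))
m=S.mean(0);print("mid",m,"in tool",(R.T@(m-p)).round(4),"frontmid in tool",(R.T@(F.mean(0)-p)).round(4))
E
```

```text
8.82 [ 0.4606 -0.244   0.2879] R [[0.4484, -0.8938, 0.002], [-0.8938, -0.4484, -0.0005], [0.0013, -0.0016, -1.0]] yaw -63.36 w 0.0653 F [-0.23 -0.69 -3.14] M [ 0.019 -0.113  0.026]
cam [ 0.5206 -0.215   0.4064] studs [[ 0.5072 -0.1675  0.152 ]
 [ 0.547  -0.2497  0.152 ]] (np.float64(-64.15656667779618), np.float64(0.09140808686841495)) front [[ 0.4503 -0.0703  0.172 ]
 [ 0.5793 -0.3385  0.172 ]] (np.float64(-64.3122534617002), np.float64(0.2975777572868069)) back (np.float64(-64.05706686008236), np.float64(0.2967664252027739))
side studs proj of S [[284.15993367 128.56660765]
 [271.38556778 116.20887428]] seen [(285.7, 129.3), (272.3, 116)]
top proj [[357.08349405 206.07095855]
 [388.00433948 190.36585105]]
mid [ 0.52708758 -0.20858892  0.152     ] in tool [-0.002 -0.075  0.136] frontmid in tool [-0.0112 -0.066   0.116 ]
```

Request:
{"fn": "send_rows", "kwargs": {"plan": [{"linear": [0, -0.02, 0], "delta_rot": [0, 0, 0.8], "fingers": 0.055}, {"linear": [0, -0.025, 0], "delta_rot": [0, 0, 0], "fingers": 0.055}, {"linear": [0, -0.025, 0], "delta_rot": [0, 0, 0], "fingers": 0.055}, {"linear": [0, -0.025, 0], "delta_rot": [0, 0, 0], "fingers": 0.055}, {"linear": [0, -0.025, 0], "delta_rot": [0, 0, 0], "fingers": 0.055}, {"linear": [0, -0.025, 0], "delta_rot": [0, 0, 0], "fingers": 0.055}, {"linear": [0, -0.02, 0], "delta_rot": [0, 0, 0], "fingers": 0.055}, {"linear": [0, 0, 0], "delta_rot": [0, 0, 0], "fingers": 0.055}, {"linear": [0, 0, 0], "delta_rot": [0, 0, 0], "fingers": 0.055}]}}

```text
clock: 9.57
position: [0.6148, -0.1681, 0.2839]
ee_rot: [-0.0, 0.847, -0.532, -0.003]
contact_force: [0.0, 0.2, -3.6]
width: 0.0655
```

```bash
cat >> h.py <<'E'
U=np.array([.4352,-.9003,0]);N=np.array([.9003,.4352,0])
def rel(z=.1574,uoff=0.):
    p,R=st();D=R.T@[0,0,-1]
    print("u err",round((.4172+uoff-p@U)*1e3,2),"mm; plate-to-face",round((p@N-.412)*1e3,2),"; dz",round((p[2]-z)*1e3,2),"down; rot fix deg",np.degrees([-D[1],D[0]]).round(2),"rotz",round(np.degrees(np.arctan2(R[1,0],R[0,0]))+64.2,2),"F in u,n,z",[round(float(manip.get_state()["contact_force"]@v),2) for v in (U,N,np.array([0,0,1.]))])
    return p,R
E
python3 -c "
from h import *
rel()"
```

```text
9.57 [ 0.6148 -0.1681  0.2839] R [[0.4338, -0.901, -0.0044], [-0.901, -0.4338, 0.0037], [-0.0053, 0.0024, -1.0]] yaw -64.29 w 0.0655 F [ 0.02  0.18 -3.56] M [ 0.008 -0.039  0.062]
u err -1.68 mm; plate-to-face 68.35 ; dz 126.49 down; rot fix deg [0.14 0.3 ] rotz -0.09 F in u,n,z [-0.15, 0.1, -3.56]
```

Request:
{"fn": "send_rows", "kwargs": {"plan": [{"linear": [0, 0, 0.015], "delta_rot": [0.1, 0.3, 0], "fingers": 0.055}, {"linear": [0, 0, 0.017], "delta_rot": [0, 0, 0], "fingers": 0.055}, {"linear": [0, 0, 0.017], "delta_rot": [0, 0, 0], "fingers": 0.055}, {"linear": [0, 0, 0.017], "delta_rot": [0, 0, 0], "fingers": 0.055}, {"linear": [0, 0, 0.017], "delta_rot": [0, 0, 0], "fingers": 0.055}, {"linear": [0, 0, 0.017], "delta_rot": [0, 0, 0], "fingers": 0.055}, {"linear": [0, 0, 0.015], "delta_rot": [0, 0, 0], "fingers": 0.055}, {"linear": [0, 0, 0], "delta_rot": [0, 0, 0], "fingers": 0.055}, {"linear": [0, 0, 0], "delta_rot": [0, 0, 0], "fingers": 0.055}]}}

```text
clock: 10.32
position: [0.6093, -0.1701, 0.1644]
ee_rot: [0.002, 0.846, -0.533, -0.002]
contact_force: [-0.7, -0.6, -3.2]
width: 0.0654
```

```bash
python3 -c "
from h import *
rel()"
```

```text
10.32 [ 0.6093 -0.1701  0.1644] R [[0.4323, -0.9017, -0.0051], [-0.9017, -0.4323, -0.0004], [-0.0018, 0.0048, -1.0]] yaw -64.39 w 0.0654 F [-0.66 -0.56 -3.25] M [ 0.044 -0.086 -0.038]
u err -1.11 mm; plate-to-face 62.51 ; dz 7.05 down; rot fix deg [0.27 0.1 ] rotz -0.19 F in u,n,z [0.21, -0.84, -3.25]
```

Request:
{"fn": "send_rows", "kwargs": {"plan": [{"linear": [-0.001, 0, 0.007], "delta_rot": [0.25, 0.1, -0.2], "fingers": 0.055}, {"linear": [0, 0, 0], "delta_rot": [0, 0, 0], "fingers": 0.055}, {"linear": [0, 0.01, 0], "delta_rot": [0, 0, 0], "fingers": 0.055}, {"linear": [0, 0.01, 0], "delta_rot": [0, 0, 0], "fingers": 0.055}, {"linear": [0, 0.01, 0], "delta_rot": [0, 0, 0], "fingers": 0.055}, {"linear": [0, 0, 0], "delta_rot": [0, 0, 0], "fingers": 0.055}, {"linear": [0, 0, 0], "delta_rot": [0, 0, 0], "fingers": 0.055}]}}

```text
clock: 10.9
position: [0.5793, -0.1852, 0.1617]
ee_rot: [-0.0, 0.847, -0.531, 0.003]
contact_force: [-0.1, -1.1, -2.8]
width: 0.0655
```

```bash
python3 - <<'E'
from h import *
p,R=rel()
a=save("side","s1")
# expected slots/studs
cv2.imwrite("pics/s1c.png",cv2.resize(a[80:210,220:350][:,:,::-1],(600,600),interpolation=cv2.INTER_CUBIC))
E
```

```text
10.9 [ 0.5793 -0.1852  0.1617] R [[0.4351, -0.9004, 0.0056], [-0.9004, -0.4351, -0.0035], [0.0056, -0.0035, -1.0]] yaw -64.21 w 0.0655 F [-0.14 -1.11 -2.84] M [ 0.03  -0.13   0.007]
u err -1.67 mm; plate-to-face 28.95 ; dz 4.33 down; rot fix deg [-0.2  -0.32] rotz -0.01 F in u,n,z [0.94, -0.61, -2.84]
```

View pics/s1c.png

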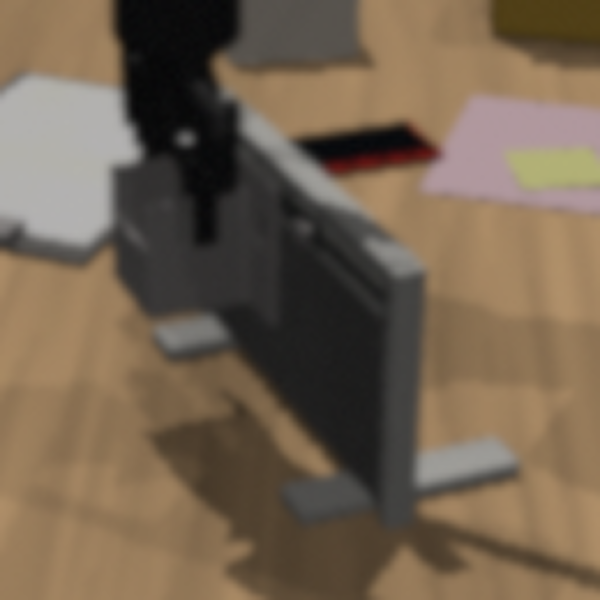

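Request:
{"fn": "send_rows", "kwargs": {"plan": [{"linear": [-0.0015, 0, 0.004], "delta_rot": [-0.2, -0.3, 0], "fingers": 0.055}, {"linear": [0, 0, 0], "delta_rot": [0, 0, 0], "fingers": 0.055}, {"linear": [0, 0.005, 0], "delta_rot": [0, 0, 0], "fingers": 0.055}, {"linear": [0, 0.005, 0], "delta_rot": [0, 0, 0], "fingers": 0.055}, {"linear": [0, 0, 0], "delta_rot": [0, 0, 0], "fingers": 0.055}]}}

```text
clock: 11.37
position: [0.5698, -0.1883, 0.1576]
ee_rot: [0.0, 0.847, -0.531, 0.0]
contact_force: [0.7, 0.3, -4.7]
width: 0.0653
```

```bash
python3 -c "
from h import *
rel()"
```

```text
11.37 [ 0.5698 -0.1883  0.1576] R [[0.4361, -0.8999, 0.0006], [-0.8999, -0.4361, -0.0004], [0.0006, -0.0003, -1.0]] yaw -64.15 w 0.0653 F [ 0.71  0.34 -4.66] M [-0.038 -0.01   0.007]
u err -0.26 mm; plate-to-face 19.03 ; dz 0.25 down; rot fix deg [-0.02 -0.04] rotz 0.05 F in u,n,z [0.0, 0.78, -4.66]
```

Request:
{"fn": "send_rows", "kwargs": {"plan": [{"linear": [-0.0003, 0.002, 0], "delta_rot": [0, 0, 0], "fingers": 0.055}, {"linear": [0, 0.002, 0], "delta_rot": [0, 0, 0], "fingers": 0.055}, {"linear": [0, 0.002, 0], "delta_rot": [0, 0, 0], "fingers": 0.055}, {"linear": [0, 0.002, 0], "delta_rot": [0, 0, 0], "fingers": 0.055}]}}

```text
clock: 11.7
position: [0.562, -0.1917, 0.1575]
ee_rot: [-0.0, 0.847, -0.531, 0.0]
contact_force: [-0.2, -0.4, -3.3]
width: 0.0651
```

Request:
{"fn": "send_rows", "kwargs": {"plan": [{"linear": [0, 0.002, 0], "delta_rot": [0, 0, 0], "fingers": 0.055}, {"linear": [0, 0.002, 0], "delta_rot": [0, 0, 0], "fingers": 0.055}]}}

```text
clock: 11.87
position: [0.558, -0.1935, 0.1575]
ee_rot: [-0.0, 0.847, -0.531, 0.0]
contact_force: [-0.4, -0.6, -3.6]
width: 0.0654
```

```bash
python3 -c "
from h import *
rel()"
```

```text
11.87 [ 0.558  -0.1935  0.1575] R [[0.4361, -0.8999, 0.0009], [-0.8999, -0.4361, -0.0], [0.0004, -0.0008, -1.0]] yaw -64.14 w 0.0654 F [-0.4  -0.57 -3.61] M [ 0.013 -0.032  0.011]
u err 0.13 mm; plate-to-face 6.17 ; dz 0.11 down; rot fix deg [-0.04 -0.02] rotz 0.06 F in u,n,z [0.34, -0.61, -3.61]
```

Request:
{"fn": "send_rows", "kwargs": {"plan": [{"linear": [0, 0.0015, 0], "delta_rot": [0, 0, 0], "fingers": 0.055}, {"linear": [0, 0.0015, 0], "delta_rot": [0, 0, 0], "fingers": 0.055}]}}

```text
clock: 12.03
position: [0.5549, -0.1951, 0.1576]
ee_rot: [-0.0, 0.847, -0.531, 0.0]
contact_force: [-1.2, 0.7, -3.7]
width: 0.0654
```

Request:
{"fn": "send_rows", "kwargs": {"plan": [{"linear": [0, 0.0015, 0], "delta_rot": [0, 0, 0], "fingers": 0.055}, {"linear": [0, 0.0015, 0], "delta_rot": [0, 0, 0], "fingers": 0.055}]}}

```text
clock: 12.2
position: [0.5529, -0.1961, 0.1577]
ee_rot: [-0.001, 0.847, -0.531, 0.001]
contact_force: [4.2, 3.5, -5.7]
width: 0.0653
```

```bash
python3 -c "
from h import *
rel()"
```

```text
12.2 [ 0.5529 -0.1961  0.1577] R [[0.436, -0.8999, 0.0033], [-0.8999, -0.436, 0.0008], [0.0007, -0.0033, -1.0]] yaw -64.15 w 0.0653 F [ 4.23  3.55 -5.72] M [ 0.641 -0.758  0.282]
u err 0.06 mm; plate-to-face 0.4 ; dz 0.32 down; rot fix deg [-0.19 -0.04] rotz 0.05 F in u,n,z [-1.35, 5.35, -5.72]
```

```bash
python3 - <<'E'
from h import *
I=tuple(np.array(x,float) for x in np.load("w3.npy",allow_pickle=True))
p=np.array([.4606,-.244,.2879]);R=Ro.from_euler('z',-63.36,degrees=True).as_matrix()@np.diag([1,-1,-1.])
for off in(.027,.037,.042):
  H=np.array([[.070,y,z] for z in(0,.045,.076) for y in(-.033,.033)])
  # holder x -> tool -y ; holder y -> tool -x ; z up -> tool -z ; bottom at TCP+.0619
  T=np.c_[-H[:,1],-(H[:,0]-off),.0619-H[:,2]]
  print(off,((proj("wrist",p+T@R.T,I)+.5)*1.5625).round(0).tolist())
a=save("top","t2")
cv2.imwrite("pics/t2c.png",cv2.resize(a[160:260,300:435][:,:,::-1],(800,593),interpolation=cv2.INTER_CUBIC))
E
```

```text
0.027 [[473.0, 240.0], [317.0, 240.0], [497.0, 259.0], [292.0, 259.0], [525.0, 280.0], [262.0, 280.0]]
0.037 [[472.0, 264.0], [318.0, 264.0], [495.0, 289.0], [294.0, 289.0], [522.0, 318.0], [266.0, 318.0]]
0.042 [[472.0, 275.0], [319.0, 275.0], [494.0, 304.0], [295.0, 304.0], [520.0, 336.0], [267.0, 336.0]]
```

View pics/t2c.png

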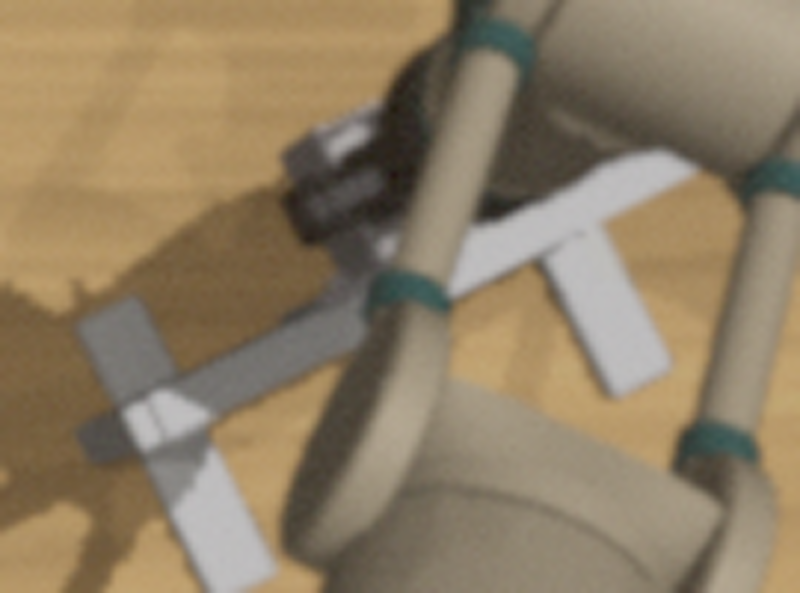

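Request:
{"fn": "send_rows", "kwargs": {"plan": [{"linear": [-0.0008, 0, 0], "delta_rot": [-0.1, 0, 0], "fingers": 0.055}, {"linear": [0, 0, 0], "delta_rot": [0, 0, 0], "fingers": 0.055}]}}

```text
clock: 12.42
position: [0.5526, -0.1954, 0.1579]
ee_rot: [-0.0, 0.847, -0.531, 0.001]
contact_force: [0.0, 1.5, -4.3]
width: 0.0656
```

```bash
python3 -c "
from h import *
rel()"
```

```text
12.42 [ 0.5526 -0.1954  0.1579] R [[0.436, -0.8999, 0.0021], [-0.8999, -0.436, -0.0004], [0.0012, -0.0017, -1.0]] yaw -64.15 w 0.0656 F [ 0.04  1.53 -4.28] M [ 0.149 -0.147  0.115]
u err 0.8 mm; plate-to-face 0.48 ; dz 0.46 down; rot fix deg [-0.1  -0.07] rotz 0.05 F in u,n,z [-1.36, 0.7, -4.28]
```

Request:
{"fn": "send_rows", "kwargs": {"plan": [{"linear": [-0.0008, 0, 0], "delta_rot": [0, 0, 0], "fingers": 0.055}, {"linear": [0, 0, 0], "delta_rot": [0, 0, 0], "fingers": 0.055}]}}

```text
clock: 12.58
position: [0.5523, -0.1948, 0.1579]
ee_rot: [-0.0, 0.847, -0.531, 0.001]
contact_force: [1.2, 0.7, -3.8]
width: 0.0654
```

```bash
python3 -c "
from h import *
rel()"
```

```text
12.58 [ 0.5523 -0.1948  0.1579] R [[0.4363, -0.8998, 0.0019], [-0.8998, -0.4363, -0.001], [0.0017, -0.0013, -1.0]] yaw -64.13 w 0.0654 F [ 1.15  0.65 -3.82] M [ 0.216 -0.17   0.019]
u err 1.47 mm; plate-to-face 0.43 ; dz 0.48 down; rot fix deg [-0.07 -0.1 ] rotz 0.07 F in u,n,z [-0.09, 1.32, -3.82]
```

Request:
{"fn": "send_rows", "kwargs": {"plan": [{"linear": [0, 0, 0.0015], "delta_rot": [0, 0, 0], "fingers": 0.055}, {"linear": [0, 0, 0.0015], "delta_rot": [0, 0, 0], "fingers": 0.055}, {"linear": [0, 0, 0.0015], "delta_rot": [0, 0, 0], "fingers": 0.055}, {"linear": [0, 0, 0.0015], "delta_rot": [0, 0, 0], "fingers": 0.055}]}}

```text
clock: 12.92
position: [0.5525, -0.1951, 0.1521]
ee_rot: [0.0, 0.848, -0.531, 0.002]
contact_force: [0.6, 0.8, -3.0]
width: 0.0655
```

```bash
python3 -c "
from h import *
rel(.1414)"
```

```text
12.92 [ 0.5525 -0.1951  0.1521] R [[0.4365, -0.8997, 0.0026], [-0.8997, -0.4365, -0.0022], [0.0031, -0.0013, -1.0]] yaw -64.12 w 0.0655 F [ 0.64  0.82 -3.05] M [-0.004 -0.158  0.105]
u err 1.09 mm; plate-to-face 0.45 ; dz 10.68 down; rot fix deg [-0.08 -0.18] rotz 0.08 F in u,n,z [-0.46, 0.93, -3.05]
```

Request:
{"fn": "send_rows", "kwargs": {"plan": [{"linear": [0, 0, 0.0015], "delta_rot": [0, 0, 0], "fingers": 0.055}, {"linear": [0, 0, 0.0015], "delta_rot": [0, 0, 0], "fingers": 0.055}]}}

```text
clock: 13.08
position: [0.5525, -0.1952, 0.1487]
ee_rot: [0.0, 0.848, -0.531, 0.002]
contact_force: [0.8, 1.0, -2.7]
width: 0.0657
```

```bash
python3 -c "
from h import *
rel(.1414)"
```

```text
13.08 [ 0.5525 -0.1952  0.1487] R [[0.4366, -0.8997, 0.0026], [-0.8997, -0.4366, -0.0023], [0.0032, -0.0013, -1.0]] yaw -64.11 w 0.0657 F [ 0.78  1.01 -2.74] M [ 0.052 -0.136  0.068]
u err 1.0 mm; plate-to-face 0.46 ; dz 7.35 down; rot fix deg [-0.07 -0.18] rotz 0.09 F in u,n,z [-0.57, 1.14, -2.74]
```

Request:
{"fn": "send_rows", "kwargs": {"plan": [{"linear": [0, 0, 0.0015], "delta_rot": [-0.05, -0.15, 0], "fingers": 0.055}, {"linear": [0, 0, 0.0015], "delta_rot": [0, 0, 0], "fingers": 0.055}, {"linear": [0, 0, 0.0015], "delta_rot": [0, 0, 0], "fingers": 0.055}]}}

```text
clock: 13.33
position: [0.5525, -0.1953, 0.1436]
ee_rot: [-0.0, 0.848, -0.531, 0.0]
contact_force: [0.6, 0.5, -4.0]
width: 0.0653
```

```bash
python3 -c "
from h import *
rel(.1414)"
```

```text
13.33 [ 0.5525 -0.1953  0.1436] R [[0.4366, -0.8997, 0.0003], [-0.8997, -0.4366, -0.0002], [0.0003, -0.0002, -1.0]] yaw -64.11 w 0.0653 F [ 0.63  0.47 -4.02] M [ 0.004 -0.137  0.058]
u err 0.92 mm; plate-to-face 0.44 ; dz 2.24 down; rot fix deg [-0.01 -0.02] rotz 0.09 F in u,n,z [-0.15, 0.77, -4.02]
```

Request:
{"fn": "send_rows", "kwargs": {"plan": [{"linear": [0, 0, 0.001], "delta_rot": [0, 0, 0], "fingers": 0.055}, {"linear": [0, 0, 0.001], "delta_rot": [0, 0, 0], "fingers": 0.055}]}}

```text
clock: 13.5
position: [0.5525, -0.1953, 0.1413]
ee_rot: [-0.0, 0.848, -0.531, 0.0]
contact_force: [0.4, 0.0, -0.4]
width: 0.0653
```

```bash
python3 -c "
from h import *
rel(.1414)"
```

```text
13.5 [ 0.5525 -0.1953  0.1413] R [[0.4366, -0.8997, 0.0002], [-0.8997, -0.4366, -0.0001], [0.0002, -0.0001, -1.0]] yaw -64.12 w 0.0653 F [ 0.45  0.01 -0.39] M [0.086 0.03  0.075]
u err 0.9 mm; plate-to-face 0.47 ; dz -0.11 down; rot fix deg [-0.01 -0.01] rotz 0.08 F in u,n,z [0.19, 0.41, -0.39]
```

Request:
{"fn": "send_rows", "kwargs": {"plan": [{"linear": [0, 0, 0.0006], "delta_rot": [0, 0, 0], "fingers": 0.055}, {"linear": [0, 0, 0.0004], "delta_rot": [0, 0, 0], "fingers": 0.055}]}}

```text
clock: 13.67
position: [0.5525, -0.1954, 0.1412]
ee_rot: [-0.0, 0.847, -0.531, 0.0]
contact_force: [-0.5, 0.5, 0.6]
width: 0.0652
```

```bash
python3 -c "
from h import *
rel(.1414)"
```

```text
13.67 [ 0.5525 -0.1954  0.1412] R [[0.4364, -0.8998, 0.0003], [-0.8998, -0.4364, -0.0002], [0.0003, -0.0002, -1.0]] yaw -64.13 w 0.0652 F [-0.52  0.54  0.63] M [ 0.222  0.177 -0.014]
u err 0.86 mm; plate-to-face 0.44 ; dz -0.24 down; rot fix deg [-0.01 -0.02] rotz 0.07 F in u,n,z [-0.71, -0.23, 0.63]
```

Request:
{"fn": "send_rows", "kwargs": {"plan": [{"linear": [0, 0, 0], "delta_rot": [0, 0, 0], "fingers": 0.068}, {"linear": [0, 0, 0], "delta_rot": [0, 0, 0], "fingers": 0.072}, {"linear": [0, 0, 0], "delta_rot": [0, 0, 0], "fingers": 0.078}, {"linear": [0, 0, 0], "delta_rot": [0, 0, 0], "fingers": 0.084}, {"linear": [0, 0, 0], "delta_rot": [0, 0, 0], "fingers": 0.084}, {"linear": [0, 0, 0], "delta_rot": [0, 0, 0], "fingers": 0.084}]}}

```text
clock: 14.17
position: [0.5531, -0.1964, 0.1428]
ee_rot: [0.0, 0.847, -0.531, 0.002]
contact_force: [0.0, -0.2, -0.4]
width: 0.0841
```

```bash
python3 - <<'E'
from h import *
rel(.1414)
a=save("wrist","w5")
E
```

```text
14.17 [ 0.5531 -0.1964  0.1428] R [[0.4362, -0.8998, 0.0029], [-0.8998, -0.4362, -0.0029], [0.0039, -0.0014, -1.0]] yaw -64.14 w 0.0841 F [ 0.   -0.15 -0.41] M [ 0.024 -0.01   0.03 ]
u err -0.37 mm; plate-to-face 0.47 ; dz 1.37 down; rot fix deg [-0.08 -0.22] rotz 0.06 F in u,n,z [0.14, -0.06, -0.41]
```

View pics/w5.png

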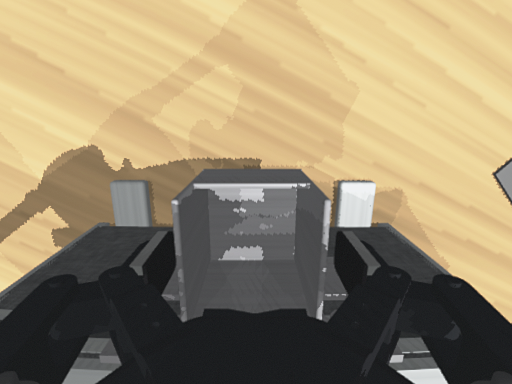

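Request:
{"fn": "send_rows", "kwargs": {"plan": [{"linear": [0, 0, -0.006], "delta_rot": [0, 0, 0], "fingers": 0.084}, {"linear": [0, 0, -0.008], "delta_rot": [0, 0, 0], "fingers": 0.084}, {"linear": [0, 0, -0.008], "delta_rot": [0, 0, 0], "fingers": 0.084}, {"linear": [0, 0, -0.008], "delta_rot": [0, 0, 0], "fingers": 0.084}, {"linear": [0, 0, -0.01], "delta_rot": [0, 0, 0], "fingers": 0.084}, {"linear": [0, 0, -0.015], "delta_rot": [0, 0, 0], "fingers": 0.084}, {"linear": [0, 0, -0.02], "delta_rot": [0, 0, 0], "fingers": 0.084}, {"linear": [0, 0, -0.025], "delta_rot": [0, 0, 0], "fingers": 0.084}, {"linear": [0, 0, -0.025], "delta_rot": [0, 0, 0], "fingers": 0.084}, {"linear": [0, 0, -0.025], "delta_rot": [0, 0, 0], "fingers": 0.084}, {"linear": [0, 0, 0], "delta_rot": [0, 0, 0], "fingers": 0.084}, {"linear": [0, 0, 0], "delta_rot": [0, 0, 0], "fingers": 0.084}]}}

```text
clock: 15.22
position: [0.5526, -0.1959, 0.3095]
ee_rot: [0.0, 0.847, -0.531, 0.005]
contact_force: [-0.4, 0.1, -0.8]
width: 0.0837
```

```bash
python3 - <<'E'
from h import *
p,R=rel(.1414)
a=save("wrist","w6");save("side","s6");I=info("wrist")
r=manip.masks_of("holder","wrist")
if r:
    m=r[0]["pixels"];print("p",r[0]["p"],r[0]["extent"])
# expected hung plate top corners & cup corners if hung: stud mid u .4172-~.001
o=N*.375+U*(.4172-.0009)
H=np.array([[0,66,90],[0,-66,90],[70,33,76],[70,-33,76],[70,33,0],[70,-33,0]])/1e3
W=o+H[:,:1]*N-H[:,1:2]*U;W[:,2]=H[:,2]+.0795
print("hung expected",proj("wrist",W,I).round(1).tolist())
b=manip.find_in("holder","side");print([(x["extent"],x["p"]) for x in b[:2]]);q=proj("side",W);print("side exp",q.min(0).round(),q.max(0).round())
g=cv2.cvtColor(a,cv2.COLOR_RGB2GRAY)
E
```

```text
15.22 [ 0.5526 -0.1959  0.3095] R [[0.4363, -0.8998, 0.0085], [-0.8997, -0.4364, -0.0057], [0.0088, -0.0051, -0.9999]] yaw -64.13 w 0.0837 F [-0.37  0.09 -0.83] M [-0.024  0.047 -0.053]
u err 0.39 mm; plate-to-face 0.26 ; dz 168.11 down; rot fix deg [-0.29 -0.51] rotz 0.07 F in u,n,z [-0.24, -0.29, -0.83]
p 0.87 [188.7, 145.7, 318.9, 224.9]
hung expected [[186.1, 223.2], [316.5, 223.0], [218.1, 152.0], [284.5, 152.1], [225.3, 144.6], [277.6, 144.7]]
[([252.5, 111.4, 291.9, 153.3], 0.98)]
side exp [254. 108.] [290. 154.]
```

```bash
python3 -c "
from h import *
print(manip.sign_off())"
```

```text
the job is handed in; nothing more can be done
None
```

The holder hangs on both studs, against the screen. I've let go of it, backed the gripper straight up clear of it, and handed the job in at about 15 s of the 70 s.

**How it went:**
- I gripped the cup across its two side walls.
- I found the stud pair from a wrist-camera view above the screen: its middle is about 14 mm off the screen's middle.
- I pushed the plate over both stud heads until it met the screen, with about 5 N at most. I then lowered it 16.5 mm, keeping hold until it was seated.

**Checks that agreed:**
- **Seating:** the weight on the gripper (about 4 N) went to zero at a tool height of 141.3 mm, where 141.4 mm was expected. Pressing slightly further moved it no lower.
- **After release:** the last wrist and side outlines of the holder match the expected hung position to within about 3 px.

**Less certain:**
- **Sideways offset:** the wrist camera showed the holder about 1.5 mm to the side of where the arm's readings put it. I shifted the tool about 1.4 mm before lowering to allow for this. It slid down without catching, and the same small offset shows in the final picture.
- **Level:** I did not measure this directly. I judged it from the seating height, the low forces and the matching outlines.
- **Last pictures:** I had used up my viewings, so I checked these by numbers only. I did not check the bottle, pot and carton again, but the arm touched nothing near them.

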